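# Slide the last tasting cup to its guest

### The arm

A 6-joint arm with a two-finger parallel gripper is mounted at the origin on the work surface. World frame = base frame: x ahead of the robot, y to its left, z up, the work surface at z = 0. Lengths are in m, angles in rad, forces in N, time in s.
With the tool pointing down it reaches from about 0.425 to 0.95 m from the base axis. Payload 3.5 kg.
Tool frame: the origin (TCP) lies on the centre line of the jaws, within the pads' length; the fingertips stand 25 mm ahead of it and the grasp point (between the pads) lies 6 mm ahead of it; y points along the fingers, z is the direction in which the jaws open and shut, and the axes are right-handed (so a half turn about y gives the same grasp; the last joint's range is limited). The gripper opens to 85 mm and grips with 20 to 120 N. Pads are 22 mm wide; open, the fingers measure 114 mm over their backs; the gripper's body (76 mm by 85 mm) begins 54 mm behind the grasp point. The pads swing forward as they close: fully open they stand 13 mm farther back than shut.
Start: joints at [1.088, 0.286, 1.577, -0, 1.279, -0.15], TCP at [0.22, 0.638, 0.256] pointing down, gripper open.
Joint ranges: [-2.77, 2.77], [-0.9, 2.22], [0.21, 2.48], [-1.53, 4.67], [0.24, 2.81], [-2.84, 2.84]. Speed limits (rad/s): [2.79, 2.79, 3.14, 3.14, 3.14, 3.14].

### API

Orientations are given as a unit quaternion [x, y, z, w].
In Python, from plant import ctrl gives the robot as it stands.
- The arm moves only by the tool arm_command, never from a script. Its argument "steps" is a list of rows, each an object with "hand": the opening, from 0 (shut) to 1 (fully open); "travel": the shift along the tool's x, y, z in units of 0.3 m (1.0 is 0.3 m), a list of three; "rotation": the turn, a rotation vector about the tool's x, y, z in units of 30 degrees (1.0 is 30 degrees), a list of three. A call has 1 to 20 rows; each row shifts and turns the pose as measured when the row begins, along the tool's axes as they then stand; what a row does not reach is not made up. A row lasts 1/8 s, in which the tool goes at most 62.5 mm and 10.7 degrees, less where a joint would pass 70% of its speed; a pose out of reach is approached as far as the arm can. A call with a number of a shift or a turn outside -1 to 1 is refused whole. A call with a gripper value outside its range is refused whole. The fingers move at their own pace and stop on an object; "grip_force" is the grip in N (left out, the last holds). Time passes only in rows, so rows that do not move let the fingers close. It gives the time, the measured TCP pose, the force and the opening at its end, in the units of the state.
- ctrl.get_state(): the state, without advancing time (a new reading comes with each control period).
- ctrl.read_camera(name): name is "scene" or "top" or "wrist"; returns (picture, depth): 420x560x3 uint8, blue, green, red; 420x560 float32, m along the optical axis (not along the pixel's ray), 0 where there is no reading.
- ctrl.camera_params(name): a dict with "fx", "fy", "cx", "cy" (pixels), "distortion" ([k1, k2, p1, p2, k3] as OpenCV has them; the pictures are not rectified), "extrinsics" (4x4, takes a point from camera to world coordinates); the wrist camera has in their place "tool_from_camera" (4x4, takes a point from camera to tool coordinates, whose origin is the TCP and whose axes are the tool frame's). Camera axes: x right, y down, z forward; pixel columns grow to the right and rows downward; lengths in m; the calibration is good to about 2 mm. A picture is of the moment at which its call begins: read the wrist's pose just before it. camera_params takes no time and is no camera call.
- ctrl.sign_off(): hands the job in, once; it reports no verdict.
Trained networks look in the newest picture that a camera, given by its name, has taken for a name from the list of things; names that differ only in an ending like _2 or _b are one class to them, and where a whole thing is asked for, a point or a joint stands for the part that bears it (a point fixed in the world has none). Each returns a list of dicts, best first, with "score" (0 to 1); they miss things now and then, are a little off and sometimes report something else, mostly with a low value. They report only what shows in the picture. A call takes as long as a camera call. They do not tell look-alikes from the thing itself.
- ctrl.masks_of(camera, thing): "region" (420x560 bool, what is visible of it) and "at" ([column, row] in pixels, amid what is visible of it).
The state is a dict: "time": time; "qpos": joint angles; "dq": joint speeds; "joint_efforts": joint torques, N m; "eef_pos": TCP position; "tcp_rot": TCP orientation; "contact_force": force on the tool from outside, world axes, zero at the start; "wrist_torque": the same for the moment, N m; "opening": opening from 0.0 (shut) to 1.0 (fully open).
Only numpy, scipy, OpenCV 4.12 (cv2) and the standard library are available. Lean on these libraries where they do the work, as an engineer would, in place of code of your own. Each camera call takes 0.05 s, during which the arm holds its last target.

### The job

One of the three guests' mats at the tea table is still bare. With the fingertips, gently slide the waiting saucer, with the empty cup standing on it, across the table to the middle of that bare mat. Touch only the saucer, never its cup, do not lift it, let the cup stay upright on it, and leave everything else on the table as it stands.

Things in the scene. Friction and masses are not known exactly. Their poses are not given: they have to be found in the camera images.
- saucer_waiting: The saucer to be slid: round celadon-green stoneware cup stand, 100 mm in diameter, nearest the robot. Its rim is a plain vertical edge from 3 mm to 12 mm above the table (a smaller 80 mm foot below); a 15 mm high raised bead in the middle, 54 mm across, holds the cup's foot with about 3 mm of play. Loose, 0.14 to 0.26 kg; it slides on the table with ordinary friction (about 1 to 4 N with the cup) and stops where it is left. Origin: centre of its underside; z up.
- cup_waiting: Empty white porcelain tea cup with blue dots standing loose in the bead of the waiting saucer: rim 60 mm across, 40 mm high, foot 41 mm, about 75 g; its rim is 52 mm above the table. Origin: centre of its underside, 12 mm above the table.
- mat_empty: The bare mat, the goal: square tan leather place mat with a stitched border, 140 mm x 140 mm, under 1 mm thick, stuck down on a paper-thin dark blue woven runner (200 mm x 580 mm) that is stuck to the table; the saucer slides over the edges of both freely. It may be the left, middle or right one of a row of three like mats across the table in front of the robot, about 190 mm apart and 110 to 200 mm farther out than the waiting saucer. Origin: its centre; z up.
- saucer_left: One of the two served saucers, the same in shape as the waiting one, standing in the middle of one of the two other mats. Loose; leave alone. Origin: centre of its underside.
- cup_left: The cup on saucer_left, like the waiting cup. Loose; leave alone. Origin: centre of its underside.
- saucer_right: The other served saucer, the same in shape, in the middle of the remaining mat. Loose; leave alone. Origin: centre of its underside.
- cup_right: The cup on saucer_right, like the waiting cup. Loose; leave alone. Origin: centre of its underside.
- teapot: Brown clay teapot, body 92 mm across, 90 mm high to the lid's knob, spout and handle up to 75 mm out from its axis, standing on a fixed slatted bamboo tea tray (226 mm x 314 mm, 50 mm high, with a white pitcher also on it) on the robot's left. Loose; leave alone. Origin: centre of its underside, 45 mm above the table.
- tea_tin: Red round tea tin with a gold lid, 78 mm across, 100 mm high, on the robot's right. Loose; leave alone. Origin: centre of its underside.
Things that resemble listed ones, but are neither listed nor needed, are in the scene too. Leave any brown look-alike of the cup_waiting alone. What is shaped like the saucer_waiting but black is not meant.

How it is judged:
At the end, for the whole second after the job is handed in: The waiting saucer lies flat and at rest on the bare mat, its centre within 15 mm of the mat's centre, with its cup still standing upright inside the bead (horizontal distance between saucer_waiting and mat_empty below 0.015 m and height (world z) of saucer_waiting below 0.003 m and angle between saucer_waiting's own z axis and vertical below 0.05 rad and horizontal distance between cup_waiting and saucer_waiting below 0.007 m and angle between cup_waiting's own z axis and vertical below 0.08 rad and linear speed of saucer_waiting below 0.01 m/s); the robot touches nothing.
It fails at once if the waiting saucer is lifted off or tipped up from the table (height (world z) of saucer_waiting above 0.006 m or angle between saucer_waiting's own z axis and vertical above 0.12 rad).
It fails at once if the robot touches the waiting cup (contact force between any of the fingers, the arm and cup_waiting above 0.3 N).
It fails at once if the cup tips or leaves its place on the saucer (angle between cup_waiting's own z axis and vertical above 0.2 rad or distance between cup_waiting and saucer_waiting above 0.02 m).
It fails at once if the saucer is shoved hard or squeezed (over 15 N) or sent flying (over 0.4 m/s) (contact force between the fingers and saucer_waiting above 15 N or linear speed of saucer_waiting above 0.4 m/s).
It fails at once if a served cup or saucer, the teapot or the tin is disturbed (moved over 10 mm) (distance of any of saucer_left, saucer_right, cup_left, cup_right, teapot, tea_tin from where it was at the start of the episode above 0.01 m).
It also fails if it takes over 58 s, if anything falls off the work surface, if the arm or the gripper's body presses on something with over 40 N, if the wrist force passes 120 N, or if a joint passes its speed limit or range.

## Working session

There is one attempt and no reset: what is moved stays moved. The work goes in short steps, Python scripts to look and compute and a tool call to move; the robot and the scene stay as the last step left them, time stands still between calls to the robot, and variables do not carry over. Pictures are saved under pics/ and viewed, and the job is handed in when it is done.

Besides the shell and the picture viewer there is one more tool, called after "Emit:" in YAML: its name, and indented under it one key for each argument. arm_command: Moves the arm, as the interface text tells. Shifts and turns lie within -1 to 1; 1 stands for 0.3 m of shift or 30 degrees of turn. Its arguments: {"type":"object","properties":{"steps":{"type":"array","items":{"type":"object","properties":{"hand":{"type":"number"},"travel":{"type":"array","items":{"type":"number","minimum":-1,"maximum":1}},"rotation":{"type":"array","items":{"type":"number","minimum":-1,"maximum":1}}}}},"grip_force":{"type":"number"}},"required":["steps"]}

```bash
mkdir -p pics; ls; python3 - <<'E'
from plant import ctrl
import cv2,numpy as np
s=ctrl.get_state(); print(s)
for n in ["scene","top"]:
    p,d=ctrl.read_camera(n); cv2.imwrite(f"pics/{n}0.png",p); np.save(f"pics/{n}0d.npy",d)
    print(n,ctrl.camera_params(n))
print(ctrl.camera_params("wrist"))
E
```

```text
pics
{'time': 0.0, 'qpos': array([ 1.08799923e+00,  2.87207658e-01,  1.57818718e+00, -4.54550107e-05,
        1.27861687e+00, -1.50004970e-01]), 'dq': array([-0.00066566, -0.00055138, -0.0006554 , -0.00021305,  0.00084255,
       -0.00055289]), 'joint_efforts': array([-5.51758585e-04, -4.05978048e+01, -2.92626965e+01, -1.61618646e-04,
        5.73609781e-03, -1.59032169e-06]), 'eef_pos': array([0.22021045, 0.6374265 , 0.25491361]), 'tcp_rot': array([ 0.69815814, -0.11736441,  0.11686142, -0.69652294]), 'contact_force': array([-0.38224356,  0.037969  ,  0.02520163]), 'wrist_torque': array([-0.05966213, -0.01601174,  0.00764438]), 'opening': 0.998255792161358}
scene {'fx': 538.433958752456, 'fy': 538.433958752456, 'cx': 281.1100257926901, 'cy': 205.53458481033013, 'distortion': array([-0.21341203,  0.        ,  0.        ,  0.        ,  0.        ]), 'extrinsics': array([[ 0.33386349,  0.56807031, -0.75221758,  1.60451953],
       [ 0.94259849, -0.20676529,  0.26221402, -0.35884267],
       [-0.00657648, -0.79658285, -0.6044936 ,  0.94454375],
       [ 0.        ,  0.        ,  0.     
[... 427 characters left out ...]
1.95328512e-01, -9.80516524e-01,
         1.26467627e+00],
       [ 0.00000000e+00,  0.00000000e+00,  0.00000000e+00,
         1.00000000e+00]])}
{'fx': 293.09773777719914, 'fy': 293.09773777719914, 'cx': 277.23490935758326, 'cy': 212.90753819995896, 'distortion': array([-0.03155168,  0.        ,  0.        ,  0.        ,  0.        ]), 'tool_from_camera': array([[ 1.25069829e-03,  9.61477727e-01,  2.74880004e-01,
        -7.06009636e-02],
       [ 5.62487917e-05, -2.74880287e-01,  9.61478458e-01,
        -1.17433236e-01],
       [ 9.99999216e-01, -1.18705780e-03, -3.97874266e-04,
         3.29949282e-05],
       [ 0.00000000e+00,  0.00000000e+00,  0.00000000e+00,
         1.00000000e+00]])}
```

View pics/top0.png

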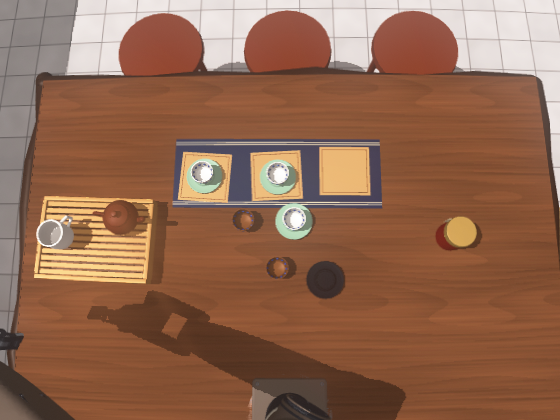

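View pics/scene0.png

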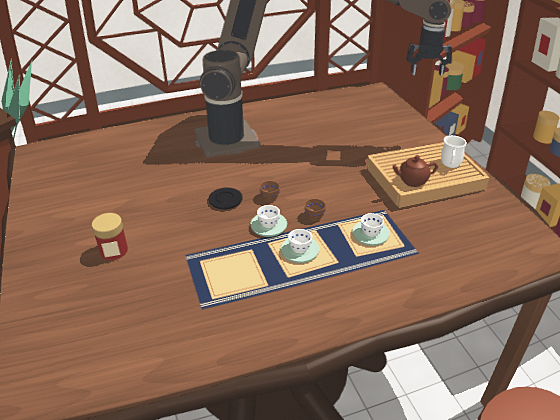

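The top picture shows the waiting white cup on its green saucer at (294,221) and the bare mat at (345,171), on the robot's right. These could be mistaken for the target:
- Served green saucers at (204,175) and (278,176).
- Brown cups at (246,220) and (280,268).
- A black saucer at (326,279).

I choose the green saucer at (294,221), which is nearest the robot and off the mats. Next I'll measure it and check a crop.

```bash
cat > h.py <<'E'
import numpy as np,cv2
from scipy.spatial.transform import Rotation as R
def cam(ctrl,n):
    p=ctrl.camera_params(n); K=np.array([[p['fx'],0,p['cx']],[0,p['fy'],p['cy']],[0,0,1]])
    if 'extrinsics' in p: T=np.array(p['extrinsics'])
    else:
        s=ctrl.get_state(); W=np.eye(4); W[:3,:3]=R.from_quat(s['tcp_rot']).as_matrix(); W[:3,3]=s['eef_pos']; T=W@p['tool_from_camera']
    return K,np.array(p['distortion']),T
def to_plane(c,px,z):
    K,D,T=c; u=cv2.undistortPoints(np.array(px,float).reshape(-1,1,2),K,D).reshape(-1,2)
    r=np.c_[u,np.ones(len(u))]@T[:3,:3].T; o=T[:3,3]; t=(z-o[2])/r[:,2]; return o+r*t[:,None]
def proj(c,P):
    K,D,T=c; Ti=np.linalg.inv(T); rv=cv2.Rodrigues(Ti[:3,:3])[0]
    return cv2.projectPoints(np.array(P,float).reshape(-1,1,3),rv,Ti[:3,3],K,D)[0].reshape(-1,2)
def circ(P):
    A=np.c_[2*P[:,:2],np.ones(len(P))]; x=np.linalg.lstsq(A,(P[:,:2]**2).sum(1),rcond=None)[0]
    return x[:2],np.sqrt(x[2]+x[:2]@x[:2])
E
python3 - <<'E'
from plant import ctrl
from h import *
img={}
for n in ["top","scene"]:
    p,d=ctrl.read_camera(n); c=cam(ctrl,n); img[n]=p
    for t,z in [("saucer_waiting",.012),("cup_waiting",.052),("mat_empty",0.),("saucer_left",.012),("tea_tin",.1)]:
        for m in ctrl.masks_of(n,t)[:5]:
            r=m['region'].astype(np.uint8)
            cs=max(cv2.findContours(r,0,2)[0],key=cv2.contourArea).reshape(-1,2)
            hull=cv2.convexHull(cs).reshape(-1,2)
            P=to_plane(c,hull,z); cc,rr=circ(P) if len(P)>3 else (0,0)
            e=to_plane(c,[cv2.minAreaRect(hull)[0]],z)[0]
            print(n,t,round(m['score'],2),np.round(m['at']),"circ",np.round(cc,4),np.round(rr,4),"rect",np.round(e[:2],4))
    if n=="top": cv2.imwrite("pics/crop1.png",cv2.resize(p[120:300,160:400],None,fx=3,fy=3,interpolation=2))
E
```

```text
top saucer_waiting 0.88 [296. 230.] circ [ 0.5073 -0.015 ] 0.0498 rect [ 0.5048 -0.0153]
top saucer_waiting 0.6 [322. 281.] circ [ 0.3477 -0.0938] 0.0485 rect [ 0.3486 -0.0951]
top cup_waiting 0.67 [277. 268.] circ [0.3772 0.0313] 0.0278 rect [0.3775 0.0313]
top cup_waiting 0.6 [296. 219.] circ [ 0.506  -0.0137] 0.0286 rect [ 0.5057 -0.0133]
top cup_waiting 0.59 [242. 220.] circ [0.5034 0.1201] 0.0298 rect [0.5021 0.1208]
top cup_waiting 0.56 [293. 230.] circ [ 0.4997 -0.0138] 0.0482 rect [ 0.4997 -0.0139]
top mat_empty 0.58 [346. 170.] circ [ 0.6499 -0.1589] 0.0885 rect [ 0.6526 -0.1577]
top mat_empty 0.58 [456. 236.] circ [ 0.4709 -0.4604] 0.0542 rect [ 0.4723 -0.4588]
top saucer_left 0.91 [208. 175.] circ [0.6359 0.2338] 0.0507 rect [0.6339 0.2338]
top tea_tin 0.95 [456. 237.] circ [ 0.4569 -0.4231] 0.0485 rect [ 0.4592 -0.4213]
scene saucer_waiting 0.95 [266. 228.] circ [ 0.5122 -0.0149] 0.0489 rect [ 0.521  -0.0195]
scene saucer_waiting 0.6 [229. 197.] circ [ 0.3517 -0.0953] 0.0516 rect [ 0.351 -0.096]
scene cup_waiting 0.94 [316. 206.] circ [0.5382 0.1086] 0.0415 rect [0.5421 0.1089]
scene cup_waiting 0.92 [270. 216.] circ [ 0.5246 -0.017 ] 0.0398 rect [ 0.526  -0.0188]
scene cup_waiting 0.76 [268. 187.] circ [0.4147 0.0192] 0.043 rect [0.4176 0.0188]
scene mat_empty 0.66 [233. 273.] circ [ 0.652  -0.1562] 0.0892 rect [ 0.6541 -0.1547]
scene saucer_left 0.68 [369. 236.] circ [0.6407 0.2321] 0.05 rect [0.6484 0.2274]
scene tea_tin 0.57 [110. 236.] circ [ 0.5215 -0.4373] 0.0792 rect [ 0.5262 -0.4316]
```

View pics/crop1.png

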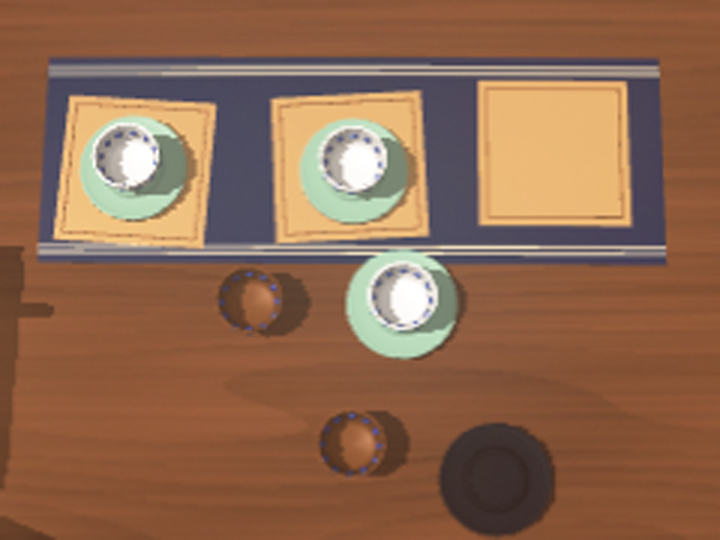

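The crop confirms it: the green saucer with a white dotted cup, nearest the robot and off the mats. The bare mat is at the right. The saucer is at about (0.510,-0.015) and the mat at about (0.652,-0.157), so the push runs along about (0.71,-0.71). It clears the middle saucer by about 17 mm. I'll push with two part-open fingertips cradling the near rim.

```bash
python3 - <<'E'
from plant import ctrl
from h import *
s=ctrl.get_state(); M=R.from_quat(s['tcp_rot']); print(np.round(M.as_matrix(),3))
S=np.array([.5097,-.015]);G=np.array([.6525,-.157]);u=(G-S)/np.linalg.norm(G-S);print(u,np.linalg.norm(G-S))
for sg in (1,-1):
    x=np.array([u[0],u[1],0])*sg;y=np.array([0,0,-1.]);z=np.cross(x,y)
    D=R.from_matrix(np.c_[x,y,z]); print(sg,(M.inv()*D).as_rotvec(degrees=True)/30, M.inv().apply(np.array([.38,.11,.25])-s['eef_pos'])/.3)
E
```

```text
[[ 0.945  0.     0.327]
 [-0.327  0.     0.945]
 [ 0.    -1.     0.   ]]
[ 0.70909024 -0.70511774] 0.20138480578236279
1 [-5.70752833e-05  8.59140146e-01  3.52078591e-05] [ 1.07737085  0.02117911 -1.48969538]
-1 [ 4.82009249e-05 -5.14085985e+00  7.81382769e-05] [ 1.07737085  0.02117911 -1.48969538]
```

Emit:
arm_command:
  steps:
    - {"hand": 0.7,"travel": [0,0,0],"rotation": [0,0.3,0]}
    - {"hand": 0.7,"travel": [0,0,0],"rotation": [0,0.3,0]}
    - {"hand": 0.7,"travel": [0,0,0],"rotation": [0,0.26,0]}

```text
time: 1.08
eef_pos: [0.2205, 0.638, 0.2565]
tcp_rot: [-0.652, 0.275, -0.275, 0.652]
contact_force: [-0.9, -0.8, 0.4]
opening: 0.702
```

```bash
cat > go.py <<'E'
import sys
from plant import ctrl
from h import *
s=ctrl.get_state(); M=R.from_quat(s['tcp_rot'])
print("t",s['time'],"pos",np.round(s['eef_pos'],4),"open",round(s['opening'],3),"F",np.round(s['contact_force'],2),"x axis",np.round(M.as_matrix()[:,0],3))
if len(sys.argv)>3:
    d=M.inv().apply(np.array([float(a) for a in sys.argv[1:4]])-s['eef_pos']); print("tool units",np.round(d/.3,4))
    x=np.array([.709,-.705,0]);y=np.array([0,0,-1.]);D=R.from_matrix(np.c_[x,y,np.cross(x,y)])
    print("rot units",np.round((M.inv()*D).as_rotvec(degrees=True)/30,3))
E
python3 go.py .44 .055 .23
```

```text
t 1.075 pos [0.2205 0.638  0.2565] open 0.702 F [-0.93 -0.76  0.39] x axis [ 0.699 -0.716 -0.   ]
tool units [ 1.9016  0.088  -0.8339]
rot units [-0.    -0.028 -0.   ]
```

Emit:
arm_command:
  steps:
    - {"hand": 0.7,"travel": [0.16,0,-0.07],"rotation": [0,0,0]}
    - {"hand": 0.7,"travel": [0.16,0,-0.07],"rotation": [0,0,0]}
    - {"hand": 0.7,"travel": [0.16,0,-0.07],"rotation": [0,0,0]}
    - {"hand": 0.7,"travel": [0.16,0,-0.07],"rotation": [0,0,0]}
    - {"hand": 0.7,"travel": [0.16,0,-0.07],"rotation": [0,0,0]}
    - {"hand": 0.7,"travel": [0.16,0,-0.07],"rotation": [0,0,0]}
    - {"hand": 0.7,"travel": [0.16,0,-0.07],"rotation": [0,0,0]}
    - {"hand": 0.7,"travel": [0.16,0,-0.07],"rotation": [0,0,0]}
    - {"hand": 0.7,"travel": [0.16,0,-0.07],"rotation": [0,0,0]}
    - {"hand": 0.7,"travel": [0.16,0,-0.07],"rotation": [0,0,0]}
    - {"hand": 0.7,"travel": [0.16,0,-0.07],"rotation": [0,0,0]}
    - {"hand": 0.7,"travel": [0.13,0,-0.06],"rotation": [0,0,0]}
    - {"hand": 0.7,"travel": [0,0,0],"rotation": [0,0,0]}

```text
time: 2.7
eef_pos: [0.4455, 0.0414, 0.2597]
tcp_rot: [-0.649, 0.27, -0.278, 0.655]
contact_force: [-0.0, -0.1, 0.1]
opening: 0.701
```

```bash
python3 go.py .44 .055 .2; python3 - <<'E'
from plant import ctrl
from h import *
c=cam(ctrl,"wrist"); p,d=ctrl.read_camera("wrist"); cv2.imwrite("pics/w1.png",p)
for t,z in [("saucer_waiting",.012),("cup_waiting",.052),("mat_empty",0.)]:
    for m in ctrl.masks_of("wrist",t)[:5]:
        r=m['region'].astype(np.uint8)
        cs=max(cv2.findContours(r,0,2)[0],key=cv2.contourArea).reshape(-1,2)
        hull=cv2.convexHull(cs).reshape(-1,2)
        P=to_plane(c,hull,z); cc,rr=circ(P)
        print(t,round(m['score'],2),np.round(m['at']),"circ",np.round(cc,4),np.round(rr,4),"rect",np.round(to_plane(c,[cv2.minAreaRect(hull)[0]],z)[0],4))
E
```

```text
t 2.7 pos [0.4455 0.0414 0.2597] open 0.701 F [-0.04 -0.13  0.08] x axis [ 0.699 -0.715  0.007]
tool units [-0.0464  0.1988  0.0163]
rot units [-0.021 -0.026  0.013]
saucer_waiting 0.79 [151. 206.] circ [ 0.3491 -0.0936] 0.0501 rect [ 0.3478 -0.0921  0.012 ]
saucer_waiting 0.63 [280. 337.] circ [ 0.6151 -0.1186] 0.0503 rect [ 0.6005 -0.1084  0.012 ]
saucer_waiting 0.62 [278. 233.] circ [ 0.5062 -0.0117] 0.0494 rect [ 0.5017 -0.0056  0.012 ]
cup_waiting 0.82 [282. 255.] circ [ 0.5044 -0.0106] 0.0307 rect [ 0.5033 -0.0095  0.052 ]
cup_waiting 0.8 [230. 156.] circ [0.3797 0.0349] 0.029 rect [0.3793 0.0357 0.052 ]
cup_waiting 0.56 [362. 174.] circ [0.5017 0.1223] 0.0291 rect [0.5012 0.1222 0.052 ]
cup_waiting 0.28 [278. 335.] circ [ 0.591 -0.096] 0.0451 rect [ 0.5779 -0.086   0.052 ]
```

View pics/w1.png

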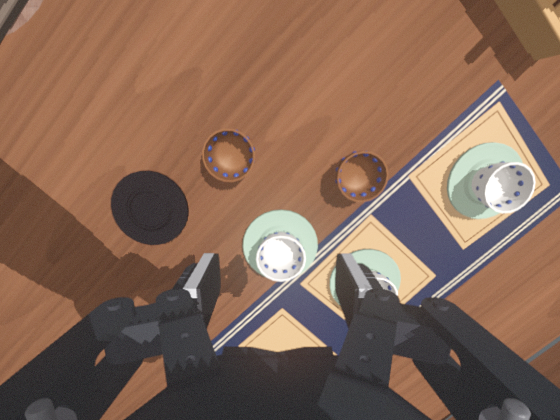

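```bash
python3 go.py .46 .034 .2; python3 - <<'E'
from plant import ctrl
from h import *
p,d=ctrl.read_camera("wrist"); P=ctrl.camera_params("wrist"); K,D,_=cam(ctrl,"wrist")
v,u=np.nonzero((d>0.02)&(d<0.2)); n=cv2.undistortPoints(np.c_[u,v].astype(float).reshape(-1,1,2),K,D).reshape(-1,2)
X=np.c_[n,np.ones(len(n))]*d[v,u][:,None]; T=P['tool_from_camera']; X=X@T[:3,:3].T+T[:3,3]
for lo,hi in [(-.06,0),(0,.06)]:
    m=(X[:,2]>lo)&(X[:,2]<hi)&(X[:,1]>-.005); Y=X[m]; print(m.sum(),"ymax",np.percentile(Y[:,1],[50,95,99,100]).round(4))
    t=Y[Y[:,1]>np.percentile(Y[:,1],99)-.006]; print("tip x",t[:,0].min().round(4),t[:,0].max().round(4),"z",t[:,2].min().round(4),t[:,2].max().round(4))
E
```

```text
t 2.9 pos [0.4444 0.0446 0.2593] open 0.699 F [-0.34 -0.25  0.84] x axis [ 0.703 -0.711  0.006]
tool units [0.0605 0.1981 0.0099]
rot units [-0.021 -0.015  0.011]
1002 ymax [0.0048 0.0171 0.0196 0.0204]
tip x -0.0123 0.0102 z -0.0419 -0.03
968 ymax [0.0049 0.0169 0.0193 0.0204]
tip x -0.0123 0.0097 z 0.0292 0.0402
```

The wrist picture shows the waiting saucer at (280,245), the fingertips at (208,270) and (350,270), and the brown cups clear of them. By depth, the tips stand 20 mm ahead of the TCP, so I need TCP z of about 0.025. Going down now behind the saucer.

Emit:
arm_command:
  steps:
    - {"hand": 0.7,"travel": [0.06,0.05,0.01],"rotation": [-0.02,-0.015,0.01]}
    - {"hand": 0.7,"travel": [0,0.15,0],"rotation": [0,0,0]}
    - {"hand": 0.7,"travel": [0,0.15,0],"rotation": [0,0,0]}
    - {"hand": 0.7,"travel": [0,0.15,0],"rotation": [0,0,0]}
    - {"hand": 0.7,"travel": [0,0.06,0],"rotation": [0,0,0]}
    - {"hand": 0.7,"travel": [0,0,0],"rotation": [0,0,0]}

```text
time: 3.7
eef_pos: [0.4602, 0.0415, 0.0891]
tcp_rot: [-0.655, 0.263, -0.267, 0.656]
contact_force: [1.1, 0.3, -0.1]
opening: 0.699
```

```bash
python3 go.py .46 .034 .025; python3 - <<'E'
from plant import ctrl
from h import *
c=cam(ctrl,"wrist"); p,d=ctrl.read_camera("wrist"); cv2.imwrite("pics/w2.png",p)
E
```

```text
t 3.7 pos [0.4602 0.0415 0.0891] open 0.699 F [ 1.08  0.32 -0.06] x axis [ 0.72  -0.694  0.004]
tool units [ 0.0158  0.2135 -0.0194]
rot units [-0.008  0.028  0.008]
```

View pics/w2.png

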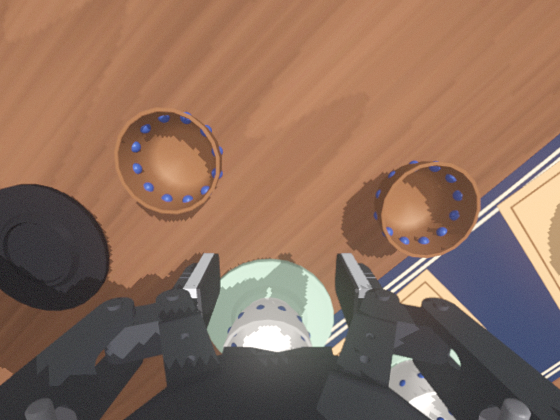

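The wrist picture shows the saucer's near edge at (272,260), just between the finger columns at 205 and 350. The brown cups are well behind. I'll measure that edge before going down the last part.

```bash
python3 - <<'E'
from plant import ctrl
from h import *
c=cam(ctrl,"wrist"); s=ctrl.get_state();M=R.from_quat(s['tcp_rot'])
p=cv2.imread("pics/w2.png"); 
for px in [(272,260),(332,315),(228,272),(312,273)]:
    X=to_plane(c,[px],.012)[0]; print(px,X.round(4),"tool",M.inv().apply(X-s['eef_pos']).round(4))
hsv=cv2.cvtColor(p,cv2.COLOR_BGR2HSV); m=cv2.inRange(hsv,(55,30,80),(95,255,255)); m[:, :215]=0; m[:,336:]=0
cs=max(cv2.findContours(m,0,2)[0],key=cv2.contourArea).reshape(-1,2); 
e=np.array([[u,cs[cs[:,0]==u][:,1].min()] for u in range(226,330,4) if (cs[:,0]==u).any()]); e=e[e[:,1]<300]
P=to_plane(c,e,.012)
from scipy.optimize import least_squares
r=least_squares(lambda q:np.hypot(P[:,0]-q[0],P[:,1]-q[1])-.05,[.508,-.014],loss='soft_l1',f_scale=.001); print(r.x.round(4),len(e),np.abs(r.fun).max().round(4))
E
```

```text
(272, 260) [0.4734 0.0237 0.012 ] tool [ 0.021   0.078  -0.0043]
(332, 315) [0.5394 0.0244 0.012 ] tool [0.068  0.0785 0.042 ]
(228, 272) [ 0.4578 -0.0063  0.012 ] tool [ 0.0306  0.0778 -0.0368]
(312, 273) [0.5016 0.0376 0.012 ] tool [0.0316 0.0782 0.0252]
[ 0.5272 -0.0177] 1 0.0
```

Emit:
arm_command:
  steps:
    - {"hand": 0.7,"travel": [0,0.06,-0.018],"rotation": [-0.008,0.028,0.008]}
    - {"hand": 0.7,"travel": [0,0.06,0],"rotation": [0,0,0]}
    - {"hand": 0.7,"travel": [0,0.04,0],"rotation": [0,0,0]}
    - {"hand": 0.7,"travel": [0,0,0],"rotation": [0,0,0]}

```text
time: 4.25
eef_pos: [0.4592, 0.0376, 0.0425]
tcp_rot: [-0.653, 0.267, -0.272, 0.654]
contact_force: [-0.4, 0.7, 0.2]
opening: 0.698
```

```bash
python3 go.py .458 .036 .025
```

```text
t 4.25 pos [0.4592 0.0376 0.0425] open 0.698 F [-0.42  0.68  0.22] x axis [ 0.709 -0.705  0.007]
tool units [ 0.0005  0.0582 -0.0069]
rot units [-0.009  0.001  0.013]
```

Emit:
arm_command:
  steps:
    - {"hand": 0.7,"travel": [0,0.04,-0.007],"rotation": [-0.01,0,0.01]}
    - {"hand": 0.7,"travel": [0,0.018,0],"rotation": [0,0,0]}
    - {"hand": 0.7,"travel": [0,0,0],"rotation": [0,0,0]}

```text
time: 4.62
eef_pos: [0.4586, 0.0357, 0.0248]
tcp_rot: [0.654, -0.269, 0.271, -0.653]
contact_force: [-0.2, 0.1, -0.4]
opening: 0.698
```

```bash
python3 go.py .458 .036 .025;  python3 - <<'E'
from plant import ctrl
from h import *
for n in ["wrist","scene"]:
    p,d=ctrl.read_camera(n); 
    cv2.imwrite(f"pics/{n}3.png",p if n=="wrist" else cv2.resize(p[140:320,160:420],None,fx=3,fy=3))
E
```

```text
t 4.625 pos [0.4586 0.0357 0.0248] open 0.698 F [-0.23  0.12 -0.45] x axis [ 0.709 -0.705  0.003]
tool units [-0.0021 -0.0006 -0.0009]
rot units [-0.001  0.     0.005]
```

View pics/wrist3.png

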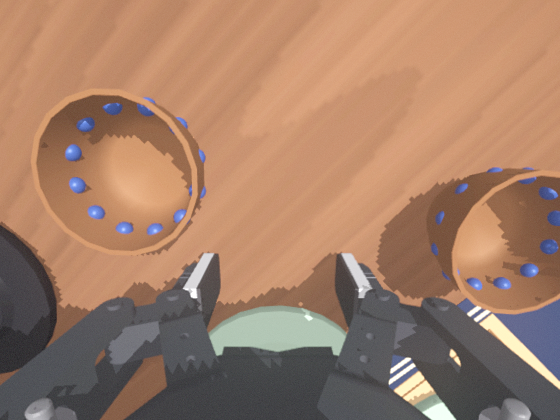

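View pics/scene3.png

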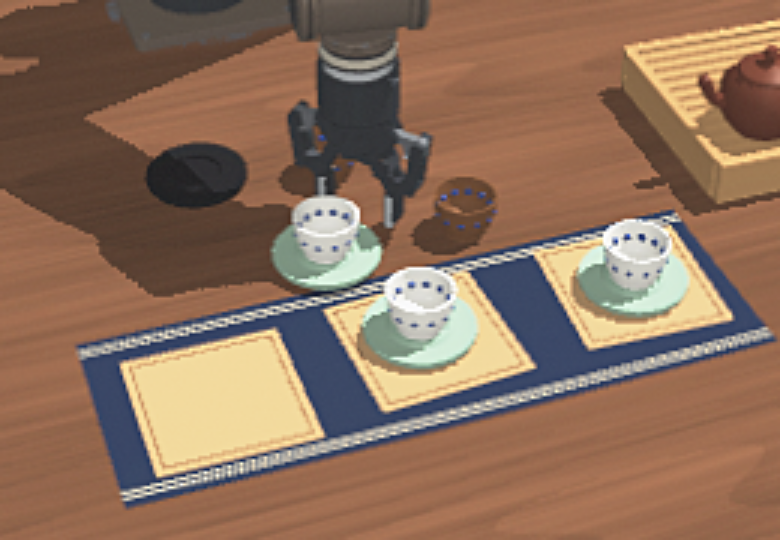

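The fingertips are down. In the wrist picture the saucer's near edge at (280,307) is centred between them. In the scene crop the fingers are behind the saucer and the path to the bare mat is clear. Pushing gently.

Emit:
arm_command:
  steps:
    - {"hand": 0.7,"travel": [0.015,0,0],"rotation": [0,0,0]}
    - {"hand": 0.7,"travel": [0.015,0,0],"rotation": [0,0,0]}
    - {"hand": 0.7,"travel": [0.015,0,0],"rotation": [0,0,0]}
    - {"hand": 0.7,"travel": [0.015,0,0],"rotation": [0,0,0]}
    - {"hand": 0.7,"travel": [0.015,0,0],"rotation": [0,0,0]}
    - {"hand": 0.7,"travel": [0.015,0,0],"rotation": [0,0,0]}
    - {"hand": 0.7,"travel": [0.015,0,0],"rotation": [0,0,0]}
    - {"hand": 0.7,"travel": [0.015,0,0],"rotation": [0,0,0]}

```text
time: 5.72
eef_pos: [0.4856, 0.0093, 0.0259]
tcp_rot: [-0.654, 0.269, -0.27, 0.654]
contact_force: [-1.4, 1.1, 1.3]
opening: 0.701
```

```bash
cat > look.py <<'E'
import sys
from plant import ctrl
from h import *
k=sys.argv[1]
for n in ["top","scene"]:
    p,d=ctrl.read_camera(n); c=cam(ctrl,n)
    for m in ctrl.masks_of(n,"saucer_waiting")[:6]:
        r=m['region'].astype(np.uint8)
        cs=max(cv2.findContours(r,0,2)[0],key=cv2.contourArea).reshape(-1,2); hull=cv2.convexHull(cs).reshape(-1,2)
        cc,rr=circ(to_plane(c,hull,.012)); print(n,round(m['score'],2),np.round(m['at']),cc.round(4),rr.round(4))
    q=p[140:320,160:420] if n=="scene" else p[120:300,200:460]
    cv2.imwrite(f"pics/{n}_{k}.png",cv2.resize(q,None,fx=3,fy=3))
E
python3 go.py .616 -.121 .025; python3 look.py 4
```

```text
t 5.725 pos [0.4856 0.0093 0.0259] open 0.701 F [-1.4   1.13  1.25] x axis [ 0.709 -0.705  0.001]
tool units [ 0.6145  0.0035 -0.0013]
rot units [-0.001 -0.     0.002]
top 0.77 [320. 280.] [ 0.3473 -0.0938] 0.0498
top 0.63 [312. 219.] [ 0.5146 -0.0592] 0.0223
scene 0.95 [231. 196.] [ 0.3518 -0.0941] 0.0523
scene 0.76 [264. 232.] [ 0.5247 -0.0278] 0.0511
```

View pics/scene_4.png

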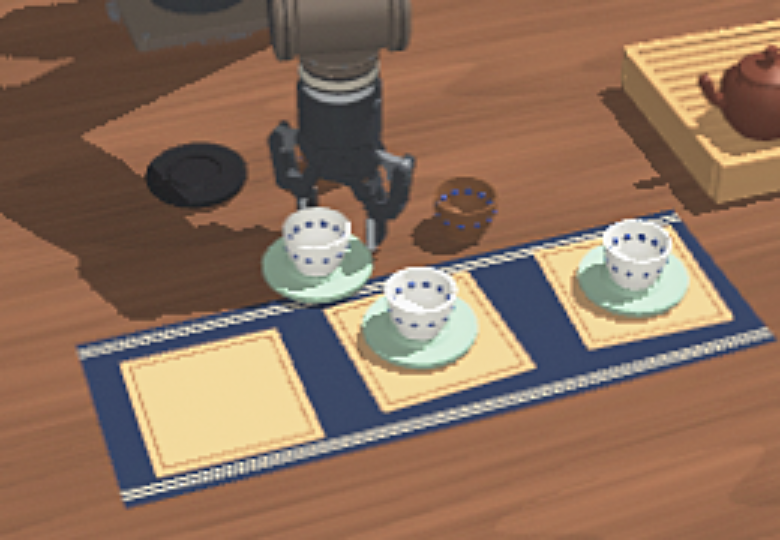

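Emit:
arm_command:
  steps:
    - {"hand": 0.7,"travel": [0.02,0.001,0],"rotation": [0,0,0]}
    - {"hand": 0.7,"travel": [0.02,0.001,0],"rotation": [0,0,0]}
    - {"hand": 0.7,"travel": [0.02,0.001,0],"rotation": [0,0,0]}
    - {"hand": 0.7,"travel": [0.02,0,0],"rotation": [0,0,0]}
    - {"hand": 0.7,"travel": [0.02,0,0],"rotation": [0,0,0]}
    - {"hand": 0.7,"travel": [0.02,0,0],"rotation": [0,0,0]}
    - {"hand": 0.7,"travel": [0.02,0,0],"rotation": [0,0,0]}
    - {"hand": 0.7,"travel": [0.02,0,0],"rotation": [0,0,0]}
    - {"hand": 0.7,"travel": [0.02,0,0],"rotation": [0,0,0]}
    - {"hand": 0.7,"travel": [0.02,0,0],"rotation": [0,0,0]}
    - {"hand": 0.7,"travel": [0.02,0,0],"rotation": [0,0,0]}
    - {"hand": 0.7,"travel": [0.02,0,0],"rotation": [0,0,0]}

```text
time: 7.42
eef_pos: [0.5397, -0.0446, 0.025]
tcp_rot: [-0.654, 0.27, -0.27, 0.654]
contact_force: [-0.8, 1.3, 1.2]
opening: 0.699
```

```bash
python3 go.py .616 -.121 .025; python3 look.py 5
```

```text
t 7.425 pos [ 0.5397 -0.0446  0.025 ] open 0.699 F [-0.83  1.3   1.15] x axis [ 0.709 -0.705  0.   ]
tool units [ 3.599e-01  1.000e-04 -1.300e-03]
rot units [-0.001 -0.     0.001]
top 0.61 [325. 278.] [ 0.3476 -0.0987] 0.0462
top 0.53 [208. 176.] [0.6357 0.2336] 0.0507
scene 0.73 [252. 248.] [ 0.578  -0.0794] 0.0522
scene 0.64 [226. 195.] [ 0.3513 -0.0951] 0.0513
```

View pics/scene_5.png

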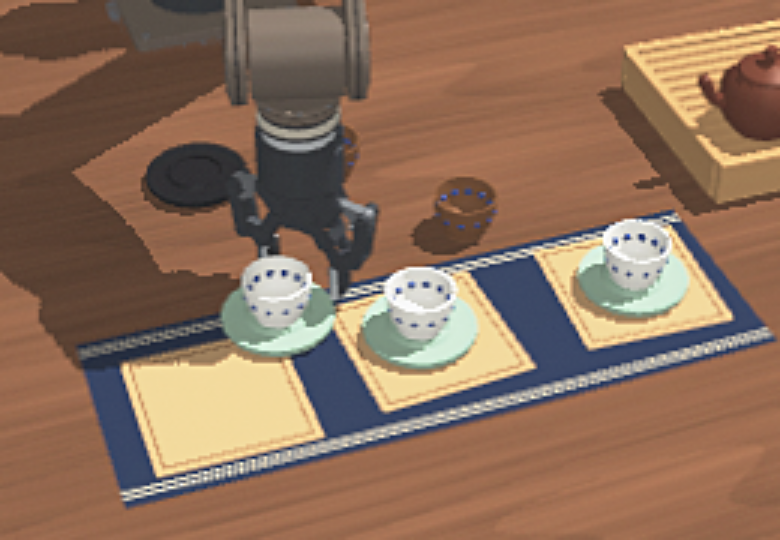

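The scene crop shows the saucer at (278,310) with its cup upright, past the middle saucer with a gap. Continuing towards the mat centre and stopping about 12 mm short.

Emit:
arm_command:
  steps:
    - {"hand": 0.7,"travel": [0.02,0,0],"rotation": [0,0,0]}
    - {"hand": 0.7,"travel": [0.02,0,0],"rotation": [0,0,0]}
    - {"hand": 0.7,"travel": [0.02,0,0],"rotation": [0,0,0]}
    - {"hand": 0.7,"travel": [0.02,0,0],"rotation": [0,0,0]}
    - {"hand": 0.7,"travel": [0.02,0,0],"rotation": [0,0,0]}
    - {"hand": 0.7,"travel": [0.02,0,0],"rotation": [0,0,0]}
    - {"hand": 0.7,"travel": [0.02,0,0],"rotation": [0,0,0]}
    - {"hand": 0.7,"travel": [0.02,0,0],"rotation": [0,0,0]}
    - {"hand": 0.7,"travel": [0.02,0,0],"rotation": [0,0,0]}
    - {"hand": 0.7,"travel": [0.02,0,0],"rotation": [0,0,0]}
    - {"hand": 0.7,"travel": [0.02,0,0],"rotation": [0,0,0]}
    - {"hand": 0.7,"travel": [0.02,0,0],"rotation": [0,0,0]}
    - {"hand": 0.7,"travel": [0.02,0,0],"rotation": [0,0,0]}
    - {"hand": 0.7,"travel": [0.02,0,0],"rotation": [0,0,0]}
    - {"hand": 0.7,"travel": [0.015,0,0],"rotation": [0,0,0]}

```text
time: 9.5
eef_pos: [0.606, -0.1108, 0.0246]
tcp_rot: [-0.654, 0.27, -0.269, 0.654]
contact_force: [-2.2, 0.9, 1.7]
opening: 0.698
```

```bash
python3 go.py .616 -.121 .025; python3 look.py 6
```

```text
t 9.5 pos [ 0.606  -0.1108  0.0246] open 0.698 F [-2.16  0.9   1.69] x axis [ 0.709 -0.705 -0.001]
tool units [ 0.0477 -0.0015 -0.0007]
rot units [ 0.     0.    -0.002]
top 0.75 [337. 283.] [ 0.3425 -0.1159] 0.0328
top 0.26 [274. 184.] [0.631  0.0298] 0.0501
scene 0.73 [234. 268.] [ 0.6458 -0.1484] 0.0503
scene 0.52 [222. 198.] [ 0.3523 -0.1186] 0.0383
```

View pics/scene_6.png

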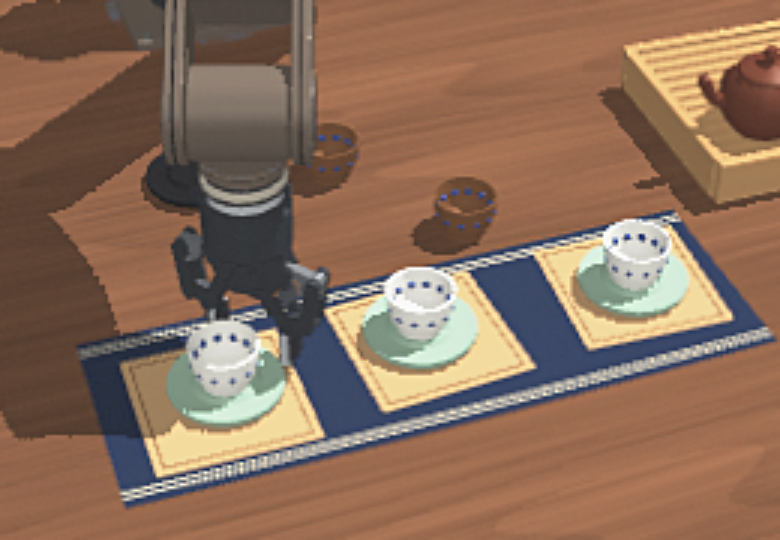

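```bash
python3 - <<'E'
from plant import ctrl
from h import *
c=cam(ctrl,"scene")
q=np.array([(122,362),(275,328),(325,437),(157,476)])/3.+[160,140]
P=to_plane(c,q,0.); print(P.round(4),P.mean(0).round(4), [np.linalg.norm(P[i]-P[i-1]).round(4) for i in range(4)])
p=cv2.imread("pics/top0.png"); hsv=cv2.cvtColor(p,cv2.COLOR_BGR2HSV)
m=cv2.inRange(hsv,(10,80,150),(30,255,255)); n,l,st,ce=cv2.connectedComponentsWithStats(m); i=l[171,345]; pts=np.argwhere(l==i)[:,::-1]
b=cv2.boxPoints(cv2.minAreaRect(pts.astype(np.float32))); P=to_plane(cam(ctrl,"top"),b,0.); print("top",b.round(1).tolist(),P.mean(0).round(4))
# outline overlays for candidate saucer centres on the scene
s=cv2.imread("pics/scene_6.png"); t=np.linspace(0,2*np.pi,100)
for cc,col in [((.642,-.147),(0,0,255)),((.6458,-.1484),(255,0,0))]:
    e=proj(c,np.c_[cc[0]+.05*np.cos(t),cc[1]+.05*np.sin(t),t*0+.012]); cv2.polylines(s,[((e-[160,140])*3+1).astype(int)],True,col,1)
cv2.imwrite("pics/ov6.png",s[280:500,80:400].repeat(2,0).repeat(2,1))
E
```

```text
[[ 0.5798 -0.2224  0.    ]
 [ 0.5821 -0.0854  0.    ]
 [ 0.723  -0.0862  0.    ]
 [ 0.7195 -0.226   0.    ]] [ 0.6511 -0.155   0.    ] [np.float64(0.1397), np.float64(0.137), np.float64(0.1408), np.float64(0.1398)]
top [[319.0, 147.0], [370.0, 147.0], [370.0, 195.0], [319.0, 195.0]] [ 0.6505 -0.1578  0.    ]
```

View pics/ov6.png

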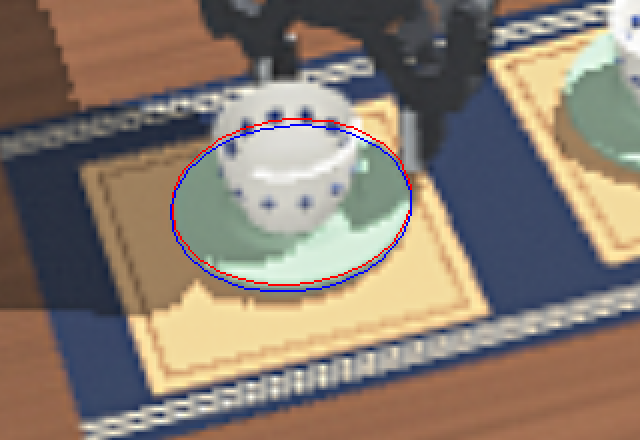

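The red outline, drawn from the fingers' geometry at (0.642,-0.147), fits the rim. The mat centre is about (0.651,-0.156), so 12 mm of push remains, along the same direction. I'll push that and then back off.

Emit:
arm_command:
  steps:
    - {"hand": 0.7,"travel": [0.015,0,0],"rotation": [0,0,0]}
    - {"hand": 0.7,"travel": [0.012,0,0],"rotation": [0,0,0]}
    - {"hand": 0.7,"travel": [0.01,0,0],"rotation": [0,0,0]}
    - {"hand": 0.7,"travel": [0,0,0],"rotation": [0,0,0]}

```text
time: 10.2
eef_pos: [0.6138, -0.1186, 0.0243]
tcp_rot: [-0.654, 0.27, -0.269, 0.654]
contact_force: [-1.2, 0.7, 0.2]
opening: 0.696
```

```bash
python3 go.py .616 -.121 .025
```

```text
t 10.2 pos [ 0.6138 -0.1186  0.0243] open 0.696 F [-1.2   0.75  0.2 ] x axis [ 0.709 -0.705 -0.001]
tool units [ 0.0108 -0.0023 -0.0006]
rot units [ 0.001  0.001 -0.003]
```

Emit:
arm_command:
  steps:
    - {"hand": 0.7,"travel": [-0.03,0,0],"rotation": [0,0,0]}
    - {"hand": 0.7,"travel": [-0.08,0,0],"rotation": [0,0,0]}
    - {"hand": 0.7,"travel": [-0.08,0,0],"rotation": [0,0,0]}
    - {"hand": 0.7,"travel": [0,-0.15,0],"rotation": [0,0,0]}
    - {"hand": 0.7,"travel": [0,-0.15,0],"rotation": [0,0,0]}
    - {"hand": 0.7,"travel": [-0.1,-0.15,0],"rotation": [0,0,0]}
    - {"hand": 0.7,"travel": [-0.15,-0.1,0],"rotation": [0,0,0]}
    - {"hand": 0.7,"travel": [-0.15,0,0],"rotation": [0,0,0]}
    - {"hand": 0.7,"travel": [0,0,0],"rotation": [0,0,0]}

```text
time: 11.32
eef_pos: [0.4831, 0.0108, 0.1944]
tcp_rot: [-0.654, 0.267, -0.272, 0.654]
contact_force: [-0.8, -0.2, -0.4]
opening: 0.7
```

```bash
python3 go.py; python3 look.py 7; python3 - <<'E'
from plant import ctrl
from h import *
c=cam(ctrl,"wrist"); p,d=ctrl.read_camera("wrist"); cv2.imwrite("pics/w7.png",p)
c=cam(ctrl,"top")
for t,z in [("mat_empty",0),("cup_waiting",.052)]:
    for m in ctrl.masks_of("top",t)[:5]:
        h=cv2.convexHull(np.argwhere(m['region'])[:,::-1].astype(np.int32)).reshape(-1,2)
        print(t,round(m['score'],2),np.round(m['at']),circ(to_plane(c,h,z))[0].round(4),to_plane(c,[cv2.minAreaRect(h)[0]],z)[0].round(4))
E
```

```text
t 11.325 pos [0.4831 0.0108 0.1944] open 0.7 F [-0.79 -0.21 -0.38] x axis [ 0.71  -0.705  0.006]
top 0.92 [325. 280.] [ 0.3473 -0.0957] 0.0502
top 0.66 [341. 176.] [ 0.649  -0.1555] 0.0493
scene 0.75 [229. 195.] [ 0.3536 -0.097 ] 0.0517
mat_empty 0.71 [362. 174.] [ 0.6468 -0.1553] [ 0.6526 -0.1577  0.    ]
cup_waiting 0.76 [348. 165.] [ 0.6466 -0.1526] [ 0.6465 -0.1532  0.052 ]
cup_waiting 0.61 [235. 216.] [0.5052 0.1237] [0.5075 0.1327 0.052 ]
```

View pics/scene_7.png

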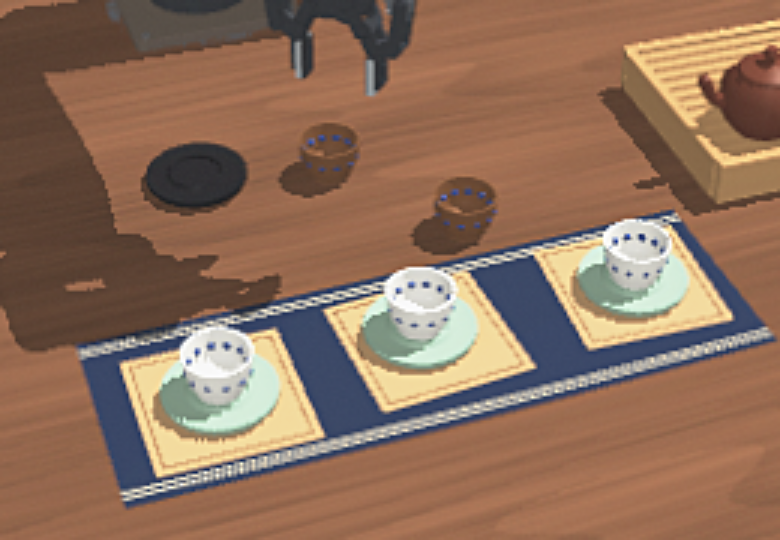

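View pics/top_7.png

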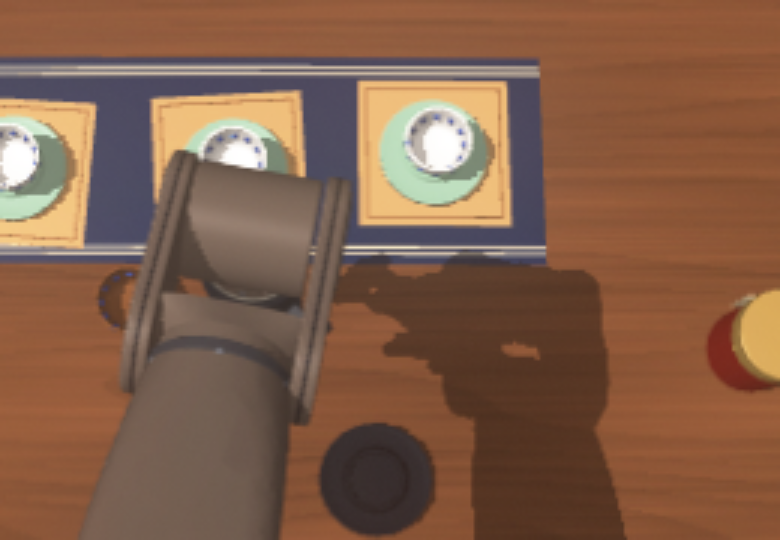

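The top crop has the saucer at (434,153) in the middle of the mat, whose corners are at about (358,82) and (512,227). Its cup is upright in the bead. In the scene crop everything else stands as before. The top camera puts the saucer at (0.649,-0.156) and the mat at (0.652,-0.158), about 4 mm apart against a 15 mm limit. The arm is clear, so I'm handing in.

```bash
python3 -c "
from plant import ctrl
print(ctrl.sign_off())"
```

```text
the job is handed in; nothing more can be done
None
```

I slid the waiting saucer about 0.2 m diagonally onto the bare right-hand mat, using two part-open fingertips against its near rim. The wrist force read 3 N or less each time I checked it. I then backed off, raised the arm clear and handed the job in at about 11.5 s; no verdict is reported.

**Last checks:** the top camera put the saucer about 4 mm from the mat's centre, against a limit of 15 mm. Both cameras showed the cup upright in the bead. The served cups and saucers, teapot and brown cups looked unmoved in the pictures; I did not re-measure them or the tin.

**Disagreements:**
- In the last scene picture the network did not report the waiting saucer, so the final position rests on the top camera, with the scene picture checked by eye.
- The top and scene cameras differed by 2–5 mm on the saucer and mat positions.
- The network's best matches for "saucer_waiting" were sometimes the black look-alike; I ignored those.

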